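# Tip a parcel carton onto the measuring board

### The job

Tip the small standing carton over towards the metal stop of the measuring board, so that it comes down flat inside the blue outline with its white label facing up. Then push it, lying flat, along the board until its leading end sits square and snug against the stop. Do it all with touches and pushes: do not lift the carton, and leave the bottle, the thread spool and the tin beside the board undisturbed.

Things in the scene. Friction and masses are not known exactly. Their poses are not given: they have to be found in the camera images.
- board: Grey measuring board fixed on the counter, 310 long (its x) x 190 wide (its y) x 6 mm thick. Origin on the counter under it; plate from x = -152 to +158, y = -95 to +95 mm. Its x points to a fixed aluminium stop across the far end, 30 mm high above the plate, its face at x = +135 mm. A flat painted blue outline runs from x = -75 mm to the stop face, y = -80 to +80 mm.
- carton: Rigid brown carton, 44 deep (its x) x 90 wide (its y) x 130 mm tall (its z), 0.15 to 0.27 kg, standing on the board. White label with black bars on its -x face; its +x face looks to the stop, up to 0.1 rad out of line. Origin: centre of the end it stands on, 6 mm above the counter. Pushed near its top it tips over its far lower edge, and falls by itself beyond 0.33 rad; lying it slides under 4 N.
- carton_mid (a point): Centre of the carton, 65 mm above its origin along its z.
- foot_l (a point): On the carton: middle of the edge between its lower end and its +y side (22 mm from both broad faces).
- foot_r (a point): On the carton: the same at its lower end on its -y side.
- head_l (a point): On the carton: the same at its upper end (130 mm up) on its +y side. The upper end becomes the leading end when the carton is tipped towards the stop.
- head_r (a point): On the carton: the same at its upper end on its -y side.
- glue: Loose white bottle with a red pointed cap, 32 mm diameter, 90 mm tall, standing on the counter beside the board. Origin: centre of its underside.
- spool: Loose thread spool with blue thread, 25 mm diameter, 40 mm tall, standing beside the board. Origin: centre of its underside.
- tin: Loose round tin with a cream lid, 50 mm diameter, 24 mm tall, beside the board. Origin: centre of its underside.

How it is judged:
By the outcome, as a careful person would: the job done as asked, in the order asked, and still so for the second after the job is handed in, with the robot touching nothing.
It also fails if it takes over 45 s, if anything falls off the work surface, if the arm or the gripper's body presses on something with over 40 N, if the wrist force passes 120 N, or if a joint passes its speed limit or range.

### The arm

A 6-joint arm with a two-finger parallel gripper is mounted at the origin on a cart in front of the work surface, level with it; the furniture and walls round the work are solid. World frame = base frame: x ahead of the robot, y to its left, z up, the work surface at z = 0. Lengths are in m, angles in degrees, forces in N, time in s.
With the tool pointing down it reaches from about 0.25 to 0.725 m from the base axis. Payload 9.7 kg.
Tool frame: the origin (TCP) lies at the very end of the fingers, on their centre line; the grasp point (between the pads) lies tcp_to_grasp behind it (tcp_to_grasp is the distance from the TCP to the grasp point, in m); z points along the fingers, y is the direction in which the jaws open and shut (so a half turn about z gives the same grasp; the last joint's range is limited). The gripper opens to 85 mm and grips with 20 to 120 N. Pads are 22 mm wide; open, the fingers measure 114 mm over their backs; the gripper's body (76 mm by 85 mm) begins 54 mm behind the grasp point. The pads swing forward as they close: fully open they stand 13 mm farther back than shut.
Start: joints at [70.302, 4.979, 10.078, 95.1, 0, 90], TCP at [0.185, 0.518, 0.231] pointing down, gripper open.
Joint ranges: [-179.16, 179.16], [-48.56, 103.87], [-65.8, 70.77], [-126.05, 130.52], [-82.76, 87.17], [-180, 180]. Speed limits (degrees/s): [127.2, 127.2, 147.25, 180, 180, 180].

### API

Orientations are given as [roll, pitch, yaw] about the fixed x, y, z axes, in that order (R = Rz(yaw) Ry(pitch) Rx(roll)).
In Python, from workcell import * gives the robot as it stands. The module is installed in compiled form; this text tells all that it offers.
- The arm moves only by the shell command python3 -m pendant 'ROWS' [FORCE]. ROWS is JSON, a list of rows, each a list of 3 entries, a list of its own where there are three numbers: the opening in per cent of the stroke, from 0 (shut) to 100 (fully open), then the shift along the world's x, y, z in mm, then the turn, a rotation vector about the world's x, y, z in degrees. A call has 1 to 20 rows; each row is the pose to reach, as a shift and turn from the pose measured when the call began; what a row does not reach only later rows make up. A row lasts 1/8 s, in which the tool goes at most 62.5 mm and 10.7 degrees, less where a joint would pass 70% of its speed; a pose out of reach is approached as far as the arm can. A call with a gripper value outside its range is refused whole. The fingers move at their own pace and stop on an object; FORCE is the grip in N (left out, the last holds). Time passes only in rows, so rows that repeat a pose let the fingers close. It gives the time, the measured TCP pose, the force and the opening at its end, in the units of the state.
- get_obs(): the state, without advancing time (a new reading comes with each control period).
- camera(name): name is "side" or "top" or "wrist"; returns a dict with "img" (480x640x3 uint8, red, green, blue), "fx", "fy", "cx", "cy" (pixels), "cam_to_world" (4x4, takes a point from camera to world coordinates); the wrist camera has in their place "T_tool_cam" (4x4, takes a point from camera to tool coordinates, whose origin is the TCP and whose axes are the flange's). Camera axes: x right, y down, z forward; pixel columns grow to the right and rows downward; lengths in m; the calibration is good to about 2 mm. A picture is of the moment at which its call begins: read the wrist's pose just before it. There is no depth.
- job_done(): hands the job in, once; it reports no verdict.
Trained networks look in a picture, given as the dict that the camera call returned (one of the last four; its "shot" number tells which), for a name from the list of things; names that differ only in an ending like _2 or _b are one class to them, and where a whole thing is asked for, a point or a joint stands for the part that bears it (a point fixed in the world has none). Each returns a list of dicts, best first, with "confidence" (0 to 1); they miss things now and then, are a little off and sometimes report something else, mostly with a low value. They report only what shows in the picture. A call takes as long as a camera call.
- regions_of(picture, label): "region" (480x640 bool, what is visible of it).
- pinpoint(picture, label): "position" ([x, y, z] in m, in world coordinates, good to about 4 mm: a listed point, or the origin of a listed thing).
The state is a dict: "time": time; "q": joint angles; "qd": joint speeds; "joint_efforts": joint torques, N m; "ee_pos": TCP position; "tcp_rot": TCP orientation; "wrist_force": force on the tool from outside, world axes, zero at the start; "torque": the same for the moment, N m; "opening": finger opening in m.
Only numpy, scipy, OpenCV 4.12 (cv2) and the standard library are available. Lean on these libraries where they do the work, as an engineer would, in place of code of your own. Each camera call takes 0.05 s, during which the arm holds its last target. There are 200 camera calls.

## Working session

There is one attempt and no reset: what is moved stays moved. The work goes in short steps, Python scripts to look and compute and a shell command to move; the robot and the scene stay as the last step left them, time stands still between calls to the robot, and variables do not carry over. Pictures are saved under pics/ and viewed, about 8 in all and at most 12, crops included, and the job is handed in when it is done.

```bash
mkdir -p pics
cat > h.py <<'E'
from workcell import *
import cv2, numpy as np
def snap(n,f):
    p=camera(n); cv2.imwrite('pics/'+f,p['img'][:,:,::-1]); return p
def pins(p,names):
    for l in names:
        r=pinpoint(p,l)
        for d in r[:2]: print(l,np.round(np.array(d['position'])*1000,1),round(d['confidence'],2))
E
python3 - <<'E'
from h import *
o=get_obs(); print(o['time'],o['ee_pos'],o['tcp_rot'],o['wrist_force'],o['opening'])
try: print(tcp_to_grasp)
except Exception as e: print(e)
for n in ('top','side'):
    p=snap(n,n+'0.png'); print(n); pins(p,['board','carton','carton_mid','foot_l','foot_r','head_l','head_r','glue','spool','tin'])
a=cv2.imread('pics/top0.png');b=cv2.imread('pics/side0.png')
E
```

```text
0.0 [0.18530216 0.51760509 0.23058641] [-1.79925339e+02 -5.53256873e-04  1.60299645e+02] [ 0.45522683 -0.72489385 -0.47243441] 0.08529562597786608
0.0187
top
carton [550.4 -47.3   5.8] 0.73
carton_mid [547.8 -43.3  71.5] 0.76
foot_l [577.3  -8.3   6. ] 0.81
foot_r [577.3  -8.3   6. ] 0.81
head_l [578.7  -6.  132.4] 0.95
head_l [515.5 -78.9 133.6] 0.63
head_r [578.7  -6.  132.4] 0.95
head_r [515.5 -78.9 133.6] 0.63
spool [666.8  44.9  -3. ] 0.6
spool [516.3 -74.    7.7] 0.5
tin [781.9  -6.4   1.5] 0.72
tin [575.9  -8.8   4.5] 0.26
side
board [597.7 -72.7   2.9] 0.75
carton [545.5 -41.5   6.7] 0.7
carton_mid [550.5 -39.1  71.1] 0.72
foot_l [514.8 -76.4   6.4] 0.88
foot_l [572.6  -3.8   5.2] 0.6
foot_r [514.8 -76.4   6.4] 0.88
foot_r [572.6  -3.8   5.2] 0.6
head_l [578.4  -9.1 136.6] 0.71
head_r [578.4  -9.1 136.6] 0.71
glue [ 566.8 -243.4   -0.6] 0.94
spool [661.1  41.3   2.9] 0.61
tin [787.7 -10.2  -1.1] 0.69
```

View pics/top0.png

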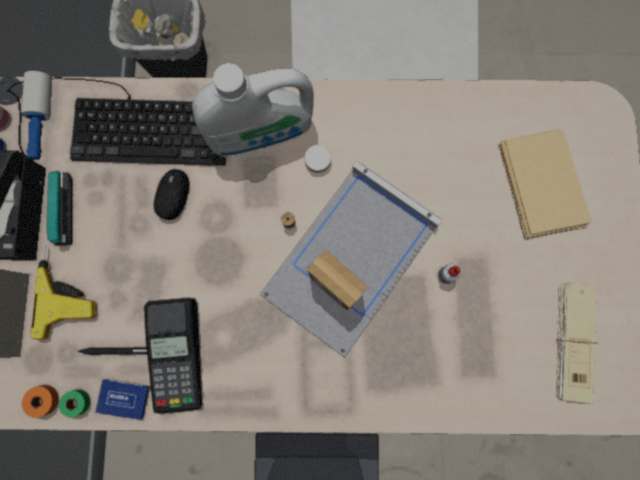

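View pics/side0.png

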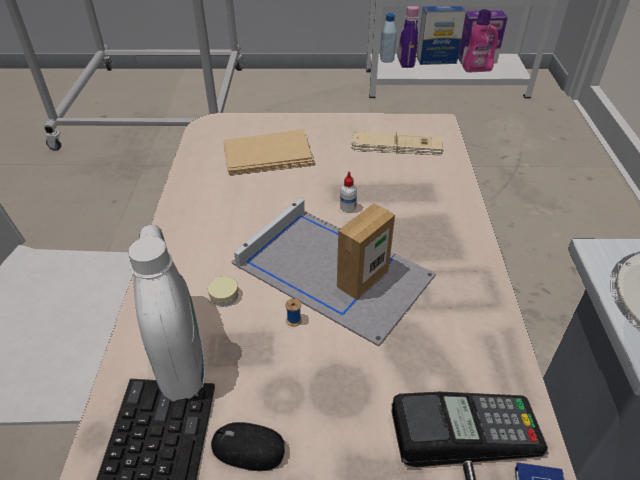

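The top view shows the board with near corners at (263,295) and (343,353). The stop runs from (357,165) to (437,222), so board x points up and to the right. The carton stands on the blue outline's near line, around (337,279). The spool is at (288,219), the tin at (317,158) and the glue at (451,273), all clear of the push line.

```bash
cat >> h.py <<'E'
def ray(p,uv,z):
    T=np.array(p['cam_to_world']); d=T[:3,:3]@np.array([(uv[0]-p['cx'])/p['fx'],(uv[1]-p['cy'])/p['fy'],1]); o=T[:3,3]
    return (o+d*(z-o[2])/d[2])[:2]*1000
def blue(p):
    hsv=cv2.cvtColor(p['img'],cv2.COLOR_RGB2HSV)
    return cv2.inRange(hsv,(105,120,80),(125,255,255))
E
python3 - <<'E'
from h import *
p=camera('top')
for u in [(263,295),(343,353)]: print('near corner',ray(p,u,.006).round(1))
for u in [(357,165),(437,222)]: print('stop top',ray(p,u,.036).round(1))
# fit outline by optimisation: blue pixels -> board frame
from scipy.optimize import minimize
m=blue(p); v,u=np.nonzero(m); k=(u>250)&(u<450)&(v>150)&(v<340)
q=np.array([ray(p,(a,b),.006) for a,b in zip(u[k],v[k])]); print(len(q))
def loc(x,q):
    c,s=np.cos(x[2]),np.sin(x[2]); d=q-x[:2]; return np.c_[d@[c,s],d@[-s,c]]
def cost(x):
    l=loc(x,q); dx=np.abs(l[:,0]+74); dy=np.abs(np.abs(l[:,1])-79)
    return np.minimum(np.minimum(dx,dy),8).mean()
best=min((minimize(cost,[X,Y,np.radians(t)],method='Nelder-Mead') for X in (590,610) for Y in (-90,-70) for t in (-45,-38,-32)),key=lambda r:r.fun)
x=best.x; print('board',x[:2],np.degrees(x[2]),best.fun)
for u in [(263,295),(343,353)]: print(loc(x,ray(p,u,.006)[None]).round(1))
for u in [(357,165),(437,222)]: print(loc(x,ray(p,u,.036)[None]).round(1))
r=regions_of(p,'carton')[0]['region']; vs=np.nonzero(r)
l=loc(x,np.array([ray(p,(a,b),.136) for a,b in zip(vs[1],vs[0])])); print('carton region in board frame z=136', cv2.minAreaRect(l.astype(np.float32)))
# local contrast for top face
c=p['img'][235:320,295:380]; cv2.imwrite('pics/topcrop.png',cv2.resize(c,None,fx=7,fy=7,interpolation=cv2.INTER_CUBIC)[:,:,::-1])
E
```

```text
near corner [526.5  89.6]
near corner [425.4 -55.7]
stop top [763.3 -79. ]
stop top [ 658.1 -222.4]
314
board [598.79679251 -68.90734966] -35.46713631296569 4.371142443676292
[[-150.8   87.1]]
[[-148.9  -89.8]]
[[139.8  87.2]]
[[137.4 -90.6]]
carton region in board frame z=136 ((-61.302120208740234, -7.947257995605469), (91.55274963378906, 49.97935104370117), 84.71068572998047)
```

View pics/topcrop.png

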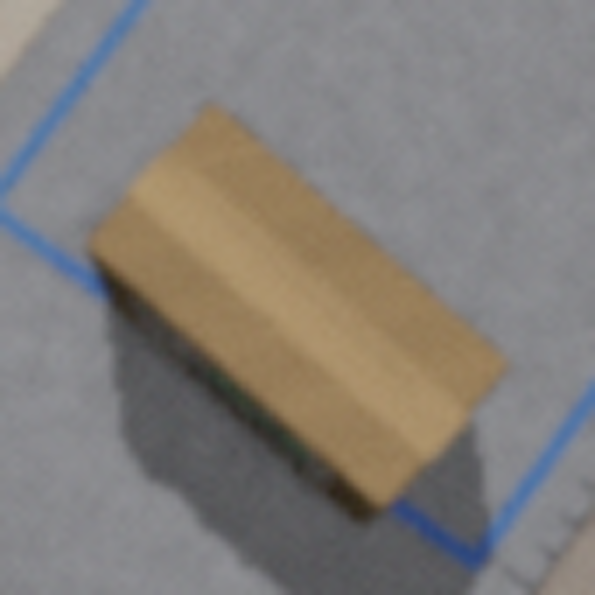

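Run:
```python
from h import *
p=camera('top')
c=np.array([ray(p,(295+a/7,235+b/7),.136) for a,b in [(210,105),(505,362),(375,508),(92,245)]]); print(c.round(1),'mid',c.mean(0))
y1=c[0]-c[1]; y2=c[3]-c[2]
for y in (y1,y2): print(np.linalg.norm(y),np.degrees(np.arctan2(y[1],y[0]))-90)
# board yaw: blue line components via Hough
L=cv2.HoughLinesP(blue(p),1,np.pi/360,20,minLineLength=25,maxLineGap=4)
for l in L[:,0]:
    a=ray(p,l[:2],.006);b=ray(p,l[2:],.006);d=b-a
    if 250<l[0]<450: print(l,a.round(),b.round(),np.degrees(np.arctan2(d[1],d[0])).round(1),np.linalg.norm(d).round())
```

```text
[[590.4 -22.7]
 [533.2 -89. ]
 [500.6 -60.1]
 [558.5   3.5]] mid [545.66074427 -42.08322772]
87.68237883006307 -40.802531505423204
85.98632682659965 -42.28876601000306
[364 179 427 224] [746. -94.] [ 660. -210.] -126.2 144.0
[362 315 420 234] [492. -90.] [ 641. -197.] -35.8 184.0
[358 176 398 205] [751. -83.] [ 696. -157.] -126.6 93.0
[374 298 427 223] [ 523. -111.] [ 662. -210.] -35.4 171.0
[362 178 404 209] [748. -90.] [ 688. -168.] -127.1 98.0
```

```bash
python3 -m pendant '[[40,[100,-150,10],[0,0,-8]],[40,[200,-300,10],[0,0,-15]],[40,[314,-518,10],[0,0,-22]],[40,[314,-518,10],[0,0,-22]],[40,[314,-518,10],[0,0,-22]],[40,[314,-518,10],[0,0,-22]],[40,[314,-518,10],[0,0,-22]],[40,[314,-518,10],[0,0,-22]],[40,[314,-518,10],[0,0,-22]],[40,[314,-518,10],[0,0,-22]],[40,[314,-518,10],[0,0,-22]],[40,[314,-518,10],[0,0,-22]]]'
python3 - <<'E'
from h import *
p=camera('side'); p2=snap('top','top1.png'); print(get_obs()['ee_pos'],get_obs()['tcp_rot'],get_obs()['opening']); pins(p,['carton','carton_mid'])
E
```

```text
time: 2.75
ee_pos: [0.4992, -0.0, 0.2412]
tcp_rot: [-180.0, -0.0, 138.3]
wrist_force: [0.6, 0.3, 0.1]
opening: 0.0341
[0.49901407 0.00066528 0.24144844] [ 1.79988959e+02 -1.71855882e-04  1.38366516e+02] 0.03437534714644671
carton [547.7 -38.6   8.2] 0.83
carton [ 7.866e+02 -8.800e+00 -7.000e-01] 0.21
carton_mid [546.8 -41.5  75.5] 0.71
```

```bash
python3 -m pendant '[[40,[0,0,-60],[0,0,0]],[40,[0,0,-115],[0,0,0]],[40,[0,0,-131],[0,0,0]],[40,[0,0,-131],[0,0,0]],[40,[7,-7,-131],[0,0,0]],[40,[15,-13,-131],[0,0,0]],[40,[15,-13,-131],[0,0,0]]]'
python3 - <<'E'
from h import *
p=camera('side'); p=p['img'][150:330,270:450]; cv2.imwrite('pics/side1.png',cv2.resize(p,None,fx=3,fy=3)[:,:,::-1])
E
```

```text
time: 3.82
ee_pos: [0.5152, -0.0129, 0.1114]
tcp_rot: [179.9, 0.1, 138.3]
wrist_force: [-1.1, -0.5, -0.2]
opening: 0.0344
```

View pics/side1.png

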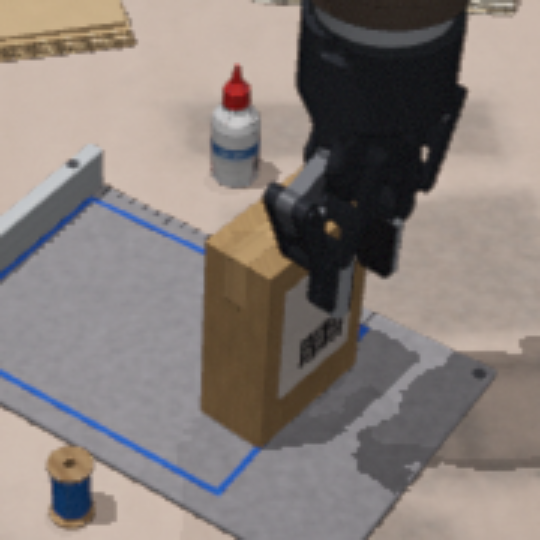

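The finger tips are just behind the label face near its top (about (325,300) in the crop), and the way to the stop is clear. Now a slow push.

```bash
python3 -m pendant '[[40,[4,-3,0],[0,0,0]],[40,[8,-7,0],[0,0,0]],[40,[11,-10,0],[0,0,0]],[40,[15,-13,0],[0,0,0]],[40,[19,-17,0],[0,0,0]],[40,[23,-20,0],[0,0,0]],[40,[26,-23,0],[0,0,0]],[40,[30,-26,0],[0,0,0]]]'
python3 - <<'E'
from h import *
p=camera('side'); pins(p,['carton','carton_mid']); p=p['img'][150:330,240:450]; cv2.imwrite('pics/side2.png',cv2.resize(p,None,fx=3,fy=3)[:,:,::-1])
E
```

```text
time: 4.88
ee_pos: [0.5449, -0.0388, 0.111]
tcp_rot: [180.0, 0.0, 138.3]
wrist_force: [-0.2, -0.3, 1.2]
opening: 0.0339
carton_mid [561.  -52.5  76.9] 0.89
```

View pics/side2.png

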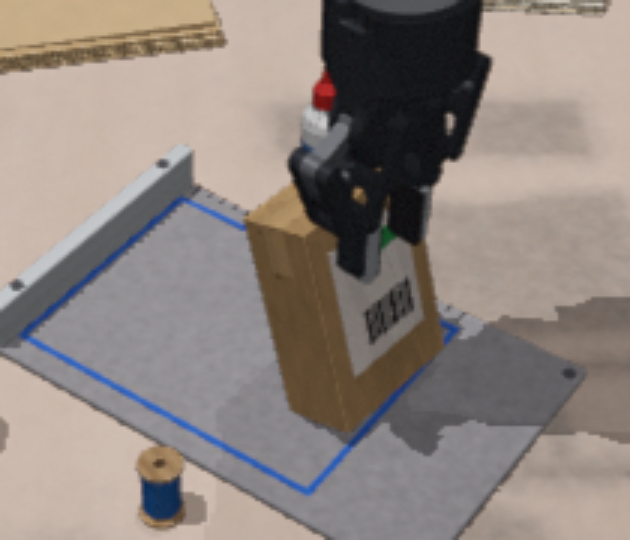

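It is tipping cleanly about its far lower edge, with both fingers on the face. I'll carry on past the balance point.

```bash
python3 -m pendant '[[40,[4,-3,0],[0,0,0]],[40,[8,-7,0],[0,0,0]],[40,[11,-10,0],[0,0,0]],[40,[15,-13,0],[0,0,0]],[40,[19,-17,0],[0,0,0]],[40,[23,-20,0],[0,0,0]],[40,[23,-20,0],[0,0,0]],[40,[23,-20,0],[0,0,0]],[40,[23,-20,0],[0,0,0]],[40,[0,0,20],[0,0,0]],[40,[-30,27,60],[0,0,0]],[40,[-75,66,60],[0,0,0]],[40,[-75,66,60],[0,0,0]]]'
python3 - <<'E'
from h import *
for n in ('top','side'):
    p=snap(n,n+'3.png'); pins(p,['carton','carton_mid','foot_l','head_l'])
    c=p['img'][150:330,240:450]; cv2.imwrite('pics/%s3.png'%n,cv2.resize(c,None,fx=3,fy=3)[:,:,::-1])
cv2.imwrite('pics/both3.png',cv2.resize(np.hstack([cv2.imread('pics/top3.png'),cv2.imread('pics/side3.png')]),(800,343)))
E
```

```text
time: 6.65
ee_pos: [0.4679, 0.0289, 0.1721]
tcp_rot: [179.9, 0.1, 138.5]
wrist_force: [0.6, -0.4, 1.1]
opening: 0.0343
carton [569.  -59.9  28.2] 0.91
carton_mid [ 617.4 -102.6   29.6] 0.77
foot_l [533.7 -90.1  29.1] 0.84
foot_l [595.  -27.1  26.8] 0.73
head_l [ 635.2 -182.1   27. ] 0.76
head_l [ 695.3 -113.4   21.5] 0.62
carton [567.1 -59.8  31. ] 0.71
carton_mid [ 616.6 -100.4   30. ] 0.8
foot_l [592.  -24.8  31.2] 0.77
foot_l [537.2 -96.6  27.8] 0.6
head_l [ 631.6 -183.8   23.1] 0.89
head_l [ 694.4 -110.4   29.8] 0.82
```

View pics/both3.png

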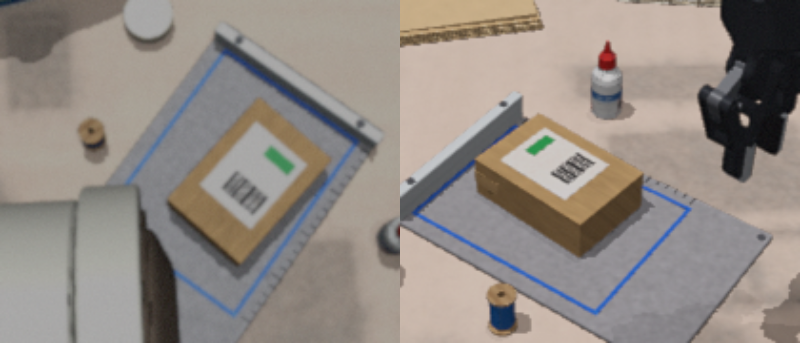

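The carton lies flat with the label up and inside the outline. It is yawed about 5.5° clockwise of the board and has about a 35 mm gap to the stop. The bottle, spool and tin are untouched. Next I put the fingers behind its trailing end, lined up with the board.

```bash
python3 -m pendant '[[60,[30,-35,0],[0,0,3]],[60,[63,-71,0],[0,0,6]],[60,[63,-71,0],[0,0,6]],[60,[63,-71,-50],[0,0,6]],[60,[63,-71,-100],[0,0,6]],[60,[63,-71,-140],[0,0,6]],[60,[63,-71,-154],[0,0,6]],[60,[63,-71,-154],[0,0,6]],[60,[63,-71,-154],[0,0,6]]]'
python3 - <<'E'
from h import *
p=camera('side'); c=p['img'][150:330,240:450]; cv2.imwrite('pics/side4.png',cv2.resize(c,None,fx=3,fy=3)[:,:,::-1])
E
```

```text
time: 8.28
ee_pos: [0.5341, -0.0441, 0.0186]
tcp_rot: [179.9, 0.1, 144.3]
wrist_force: [0.8, -0.4, 0.3]
opening: 0.0513
```

View pics/side4.png

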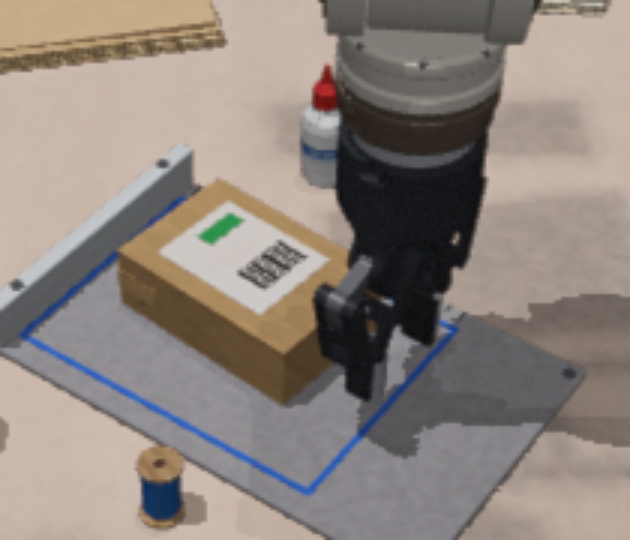

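```bash
python3 -m pendant '[[60,[5,-3,0],[0,0,0]],[60,[10,-7,0],[0,0,0]],[60,[14,-10,0],[0,0,0]],[60,[18,-13,0],[0,0,0]],[60,[22,-16,0],[0,0,0]],[60,[26,-19,0],[0,0,0]],[60,[30,-21,0],[0,0,0]],[60,[34,-24,0],[0,0,0]],[60,[37,-26,0],[0,0,0]],[60,[37,-26,0],[0,0,0]]]'
python3 - <<'E'
from h import *
p=camera('side'); pins(p,['carton_mid','head_l','foot_l'])
p=camera('top'); pins(p,['carton_mid','head_l','foot_l']);c=p['img'][150:300,310:450]; cv2.imwrite('pics/top5.png',cv2.resize(c,None,fx=4,fy=4)[:,:,::-1])
E
```

```text
time: 9.57
ee_pos: [0.5716, -0.0704, 0.0186]
tcp_rot: [179.9, 0.2, 144.3]
wrist_force: [0.3, 0.1, -0.3]
opening: 0.0517
carton_mid [ 639.7 -108.5   30.9] 0.87
carton_mid [663.3  46.    1.7] 0.38
head_l [ 660.7 -184.4   26.9] 0.94
head_l [ 719.3 -108.9   30. ] 0.75
foot_l [ 559.8 -107.3   28.4] 0.95
foot_l [610.3 -31.5  32. ] 0.66
```

View pics/top5.png

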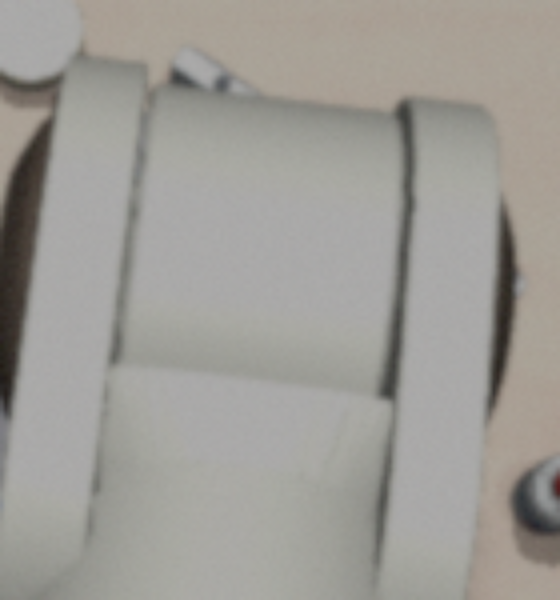

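The arm hides the carton from the top camera. The side-camera points give a yaw of about -37°, which is now nearly aligned, and a gap of about 15 mm. I'll carry on gently, watching the force.

```bash
python3 -m pendant '[[60,[2,-2,0],[0,0,0]],[60,[4,-3,0],[0,0,0]],[60,[6,-4,0],[0,0,0]],[60,[8,-6,0],[0,0,0]],[60,[10,-7,0],[0,0,0]]]'
python3 -m pendant '[[60,[1,-1,0],[0,0,0]],[60,[2,-1,0],[0,0,0]]]'
```

```text
time: 10.6
ee_pos: [0.5813, -0.0773, 0.0186]
tcp_rot: [179.9, 0.1, 144.3]
wrist_force: [-1.2, 0.3, 1.2]
opening: 0.0515
time: 10.85
ee_pos: [0.5833, -0.0785, 0.0186]
tcp_rot: [179.9, 0.1, 144.3]
wrist_force: [-2.4, -0.4, 1.8]
opening: 0.0513
```

Run:
```python
from h import *
p=camera('side'); pins(p,['carton_mid','head_l','foot_l'])
c=p['img'][170:300,220:380]; cv2.imwrite('pics/side6.png',cv2.resize(c,None,fx=5,fy=5,interpolation=cv2.INTER_CUBIC)[:600,:,::-1])
```

```text
carton_mid [ 652.  -116.8   27.9] 0.94
head_l [ 673.9 -194.6   22.9] 0.94
head_l [ 729.2 -119.1   33.1] 0.74
foot_l [618.8 -39.9  27.5] 0.97
foot_l [ 569.8 -119.3   28.9] 0.58
```

View pics/side6.png

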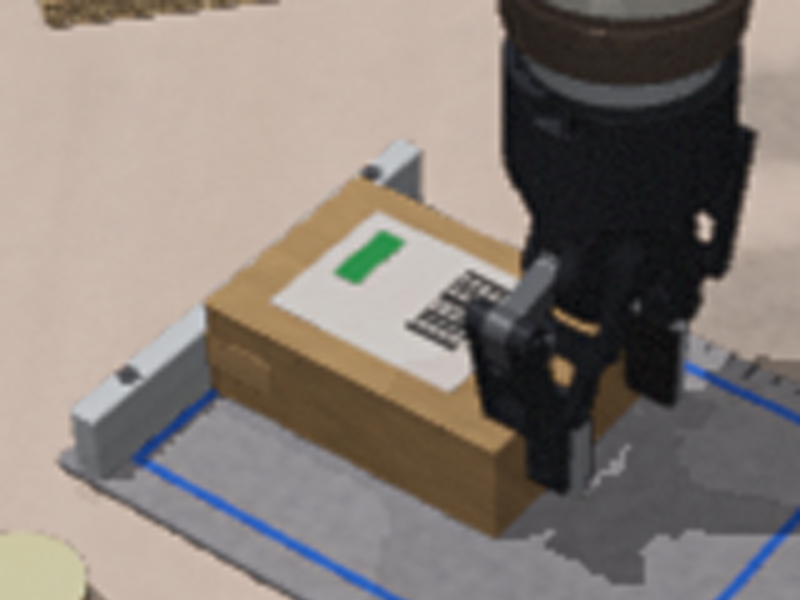

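The leading end is at or within a few mm of the stop. I'll close the gap in 1 mm steps until the force rises.

```bash
python3 -m pendant '[[60,[1,-1,0],[0,0,0]],[60,[2,-1,0],[0,0,0]]]'; python3 -m pendant '[[60,[1,0,0],[0,0,0]],[60,[2,-1,0],[0,0,0]]]'
```

```text
time: 11.3
ee_pos: [0.5834, -0.0786, 0.0186]
tcp_rot: [180.0, -0.1, 144.3]
wrist_force: [-16.4, 5.1, 10.9]
opening: 0.0508
time: 11.55
ee_pos: [0.5834, -0.0784, 0.0185]
tcp_rot: [180.0, -0.3, 144.3]
wrist_force: [-15.4, 10.2, 10.5]
opening: 0.051
```

Contact is firm: the tool has stopped and reads about 18 N. I'll back off, clear the view and check.

```bash
python3 -m pendant '[[60,[-4,3,0],[0,0,0]],[60,[-16,12,0],[0,0,0]],[60,[-32,23,0],[0,0,0]],[60,[-40,29,60],[0,0,0]],[60,[-40,29,120],[0,0,0]],[60,[-40,29,180],[0,0,0]],[60,[-120,120,180],[0,0,0]],[60,[-240,240,180],[0,0,0]],[60,[-240,240,180],[0,0,0]],[60,[-240,240,180],[0,0,0]],[60,[-240,240,180],[0,0,0]],[60,[-240,240,180],[0,0,0]],[60,[-240,240,180],[0,0,0]]]'
python3 - <<'E'
from h import *
p=camera('side'); pins(p,['carton_mid','head_l','foot_l','glue','spool','tin'])
q=camera('top'); pins(q,['head_l','foot_l','glue','spool','tin'])
a=p['img'][170:290,230:390]; b=q['img'][150:270,320:480]
cv2.imwrite('pics/fin.png',np.vstack([cv2.resize(x,(400,300),interpolation=cv2.INTER_CUBIC) for x in (a,b)])[:,:,::-1])
E
```

```text
time: 13.18
ee_pos: [0.3435, 0.1615, 0.1985]
tcp_rot: [180.0, -0.3, 144.4]
wrist_force: [-0.6, -0.6, 0.2]
opening: 0.0516
carton_mid [ 651.1 -115.8   29. ] 0.55
head_l [ 729.  -118.6   30.3] 0.84
head_l [ 674.3 -191.9   27.1] 0.8
foot_l [ 568.8 -116.1   28.7] 0.77
foot_l [618.7 -41.2  29.3] 0.62
glue [ 5.689e+02 -2.450e+02 -5.000e-01] 0.97
glue [ 7.839e+02 -8.200e+00  1.000e-01] 0.64
tin [ 7.826e+02 -9.600e+00  1.000e-01] 0.93
head_l [ 677.2 -195.    29.8] 0.85
head_l [ 729.3 -120.5   22.3] 0.68
foot_l [625.2 -44.5  24.8] 0.89
foot_l [ 569.2 -115.2   30.9] 0.66
glue [ 564.6 -240.7    1.4] 0.89
glue [602.3 -80.   29.8] 0.29
spool [ 6.635e+02  4.330e+01 -6.000e-01] 0.52
spool [ 7.816e+02 -6.200e+00 -4.000e-01] 0.19
tin [783.7  -7.1   2.5] 0.9
```

View pics/fin.png

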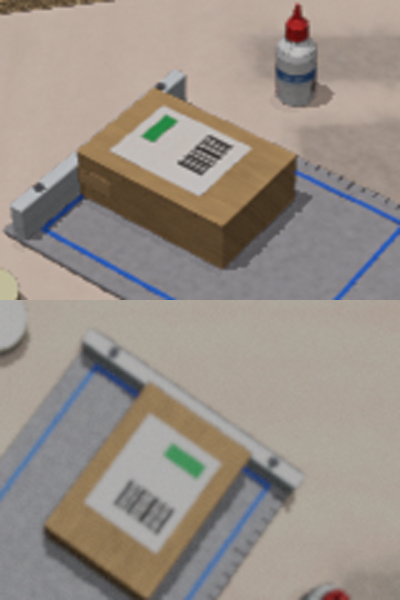

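The carton is lying flat with the label up and its leading end flush along the stop. The neighbours haven't moved, so I'm handing in.

```bash
python3 -c "
from workcell import *
print(job_done())"
```

```text
the job is handed in; nothing more can be done
None
```

I tipped the carton over towards the stop with a slow two-finger push near its top. It came down flat inside the blue outline with the label up. I then lined the fingers up with the board and pushed the carton from its trailing end until its leading end met the stop. Nothing was lifted, and I handed in after 13.3 s.

**Last checks:**
- **Snug:** at the end of the push the tool stopped moving and the force rose to about 18 N. I then backed off. Both cameras show the leading end against the stop with no visible gap.
- **Square:** the carton's edges run parallel to the stop in the pictures. Yaw from the network points was about −35 to −38°, against about −36° for the board, so they agree within their error of about 4 mm.
- **Neighbours:** the bottle, spool and tin are within network error of where they started.
- **Doubts:** the wrong-name network reports (for example "glue" at the tin's place) contradicted the pictures, so I ignored them. The final top view was not blocked by the arm, but an earlier one during the push was.

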